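# Reset the peak pointer of the large pressure gauge

### The job

Two pressure gauges lie face up on the bench, each with its peak pointer still showing the highest pressure of the last run. Turn the knob of the larger gauge anticlockwise until its pointer is fully back at the zero stop, then let go. Leave the smaller gauge's reading as it is.

Things in the scene. Friction and masses are not known exactly. Their poses are not given: they have to be found in the camera images.
- large_gauge: The large gauge: flat round grey case 136 mm across, 34 mm high, with white dial, steel rim and a brass inlet stub on its -x side; screwed to the bench. Origin: centre of its underside, on the knob's axis. The zero mark and its small dark steel stop pin (6 mm thick, top 40 mm above the bench) lie on the dial 135 degrees anticlockwise (from above) from its x axis.
- large_gauge_knob (a joint): Angle of the large gauge's knob and pointer, which turn as one about the vertical axis: 0 = pointer at the zero stop (a hard end stop), growing clockwise seen from above. Starts between 0.7 and 1.4 rad, so one grasp turns it home. Light even friction, about 0.05 N m, no spring: it stays where it is left.
- large_gauge_grip (a point): Grip point on the axis of the large gauge's black bar knob, 62 mm above the bench. Bar 46 mm long, 14 mm wide, its sides free from 41 to 69 mm above the bench, over a hub 42 mm across. A thin pointer, top 37 mm high, runs from under one end of the bar to 52 mm from the axis. The point turns with the knob: x along the bar to the pointer's tip, z up.
- small_gauge_tip (a point): Pointer tip of the small gauge, 37 mm above the bench, 34 mm from its knob's axis; x points outward along the pointer. This gauge is alike but 90 mm across; bar knob 34 mm long, 12 mm wide, top 69 mm high; its pointer starts off zero too. One gauge stands to the left, the other to the right, either way round.

How it is judged:
At the end, for the whole second after the job is handed in: The large gauge's pointer rests within 0.17 rad (10 degrees) of its zero stop, not moving, and the small gauge's pointer tip is within 6 mm (about 10 degrees) of where it started (value of joint large_gauge_knob below 0.17 rad and velocity of joint large_gauge_knob between -0.05 and 0.05 rad/s and distance of small_gauge_tip from where it was at the start of the episode below 0.006 m); the robot touches nothing.
It fails at once if the small gauge's pointer is turned by more than 6 mm at its tip (distance of small_gauge_tip from where it was at the start of the episode above 0.006 m).
It also fails if it takes over 29 s, if anything falls off the work surface, if the arm or the gripper's body presses on something with over 40 N, if the wrist force passes 120 N, or if a joint passes its speed limit or range.

### The arm

A 6-joint arm with a two-finger parallel gripper is mounted at the origin on a cart in front of the work surface, level with it; the furniture and walls round the work are solid. World frame = base frame: x ahead of the robot, y to its left, z up, the work surface at z = 0. Lengths are in m, angles in rad, forces in N, time in s.
With the tool pointing down it reaches from about 0.225 to 0.875 m from the base axis. Payload 3.4 kg.
Tool frame: the origin (TCP) lies between the finger pads; the fingertips stand 22 mm ahead of it and the grasp point (between the pads) lies 3 mm ahead of it (manip.finger_overhang is the distance from the TCP to the fingertips, in m); z points along the fingers, y is the line along which they close (so a half turn about z gives the same grasp; the last joint's range is limited). The gripper opens to 85 mm and grips with 20 to 120 N. Pads are 22 mm wide; open, the fingers measure 114 mm over their backs; the gripper's body (76 mm by 85 mm) begins 54 mm behind the grasp point. The pads swing forward as they close: fully open they stand 13 mm farther back than shut.
Start: joints at [-1.241, 0.276, 1.505, -0, 1.361, -0.121], TCP at [0.251, -0.518, 0.253] pointing down, gripper open.
Joint ranges: [-2.89, 2.89], [-0.75, 2.08], [0.22, 2.7], [-1.18, 4.32], [0.11, 2.71], [-2.7, 2.7]. Speed limits (rad/s): [2.57, 2.57, 3.14, 3.14, 3.14, 3.14].

### API

Orientations are given as a unit quaternion [w, x, y, z].
In Python, from rig import get_state, eyes, order, manip gives the robot as it stands.
- The arm moves only by the tool drive_tool, never from a script. Its argument "rows" is a list of rows, each a list of 4 numbers: the shift along the tool's x, y, z in units of 25 mm (1.0 is 25 mm), then the turn about the tool's z in units of 6 degrees (1.0 is 6 degrees). A call has exactly 8 rows; each row is the pose to reach, as a shift and turn from the pose commanded when the call began, along the tool's axes at that moment; what a row does not reach only later rows make up. A row lasts 1/12 s, in which the tool goes at most 41.7 mm and 7.16 degrees, less where a joint would pass 70% of its speed; a pose out of reach is approached as far as the arm can. A call with a gripper value outside its range is refused whole. "grip" is the finger opening in mm, from 0 to 85.4, set as the call begins (left out, the last holds). The fingers move at their own pace and stop on an object; "newtons" is the grip in N (left out, the last holds). Time passes only in rows, so rows that repeat a pose let the fingers close, or fill a call up. It gives the time, the measured TCP pose, the force, the opening and the grip force at its end, in the units of the state.
- get_state(): the state, without advancing time (a new reading comes with each control period).
- eyes.get_image(name): name is "side" or "top"; returns (picture, depth): 400x640x3 uint8, red, green, blue; 400x640 float32, m along the optical axis (not along the pixel's ray), 0 where there is no reading.
- eyes.camera_info(name): a dict with "fx", "fy", "cx", "cy" (pixels), "R" (3x3) and "t" (3): a world point X has camera coordinates R X + t. Camera axes: x right, y down, z forward; pixel columns grow to the right and rows downward; lengths in m; the calibration is good to about 2 mm. A picture is of the moment at which its call begins. camera_info takes no time and is no camera call.
- order.sign_off(): hands the job in; it is judged then, once.
The state is a dict: "clock": time; "qpos": joint angles; "qd": joint speeds; "effort": joint torques, N m; "position": TCP position; "ee_rot": TCP orientation; "contact_force": force on the tool from outside, world axes, zero at the start; "moment": the same for the moment, N m; "width": finger opening in m; "gripper_force": force on a finger pad.
Only numpy, scipy, OpenCV 4.12 (cv2) and the standard library are available. Lean on these libraries where they do the work, as an engineer would, in place of code of your own. Each camera call takes 0.05 s, during which the arm holds its last target. There are 200 camera calls.

## Working session

There is one attempt and no reset: what is moved stays moved. The work goes in short steps, Python scripts to look and compute and a tool call to move; the robot and the scene stay as the last step left them, time stands still between calls to the robot, and variables do not carry over. Pictures are saved under pics/ and viewed, at most 10 in all, crops included, and the job is handed in when it is done.

Besides the shell and the picture viewer there is one more tool, called after ">>>" as name([rows], argument=value, ...), one row to a line, values as JSON. drive_tool: Moves the arm, as the interface text tells. Its arguments: {"type":"object","properties":{"rows":{"type":"array","items":{"type":"array","items":{"type":"number"}}},"grip":{"type":"number"},"newtons":{"type":"number"}},"required":["rows"]}

```bash
mkdir -p pics; python3 - <<'E'
from rig import get_state, eyes
import cv2,numpy as np
for n in("top","side"):
    im,d=eyes.get_image(n); np.savez(f"pics/{n}.npz",im=im,d=d); cv2.imwrite(f"pics/{n}0.png",im[:,:,::-1])
    c=eyes.camera_info(n);print(n,{k:np.round(v,3).tolist() for k,v in c.items()})
s=get_state();print(s["clock"],s["position"],s["ee_rot"],s["width"])
E
```

```text
top {'fx': 432.368, 'fy': 432.368, 'cx': 312.809, 'cy': 201.922, 'R': [[0.016, -1.0, 0.011], [-0.987, -0.017, -0.159], [0.16, -0.008, -0.987]], 't': [0.013, 0.471, 0.848]}
side {'fx': 390.743, 'fy': 390.743, 'cx': 315.942, 'cy': 202.103, 'R': [[-0.855, -0.519, 0.018], [-0.354, 0.558, -0.75], [0.379, -0.648, -0.661]], 't': [0.436, 0.213, 0.718]}
0.1 [ 0.25038435 -0.517151    0.25252508] [-8.25457033e-04  9.74706179e-01  2.23488650e-01 -8.03960267e-05] 0.08520091859113749
```

View pics/top0.png

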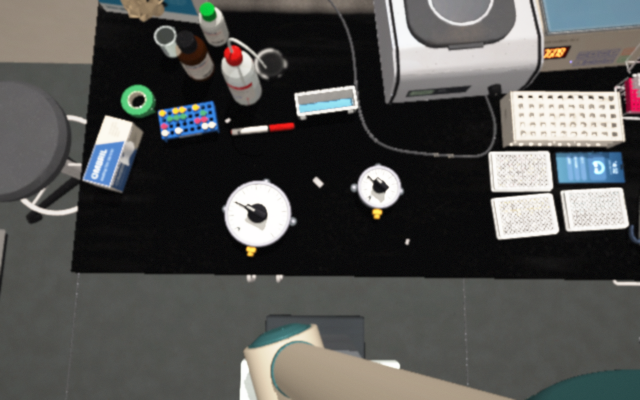

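View pics/side0.png

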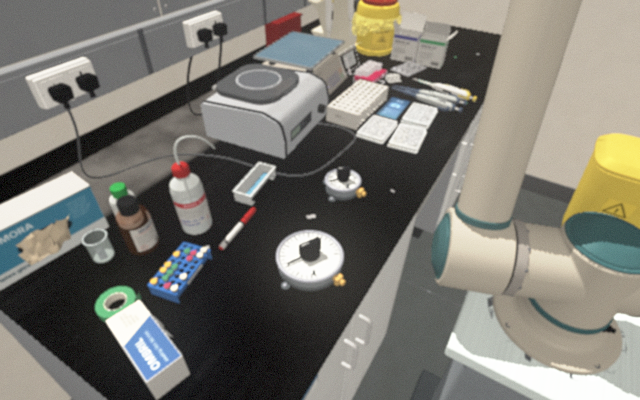

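The large gauge is on the left, at about (258,213) in the top view, with its pointer going up-left to (236,203). The small one is at (379,187).

```bash
cat > h.py <<'E'
import numpy as np,cv2
from rig import get_state,eyes
def cast(cam,uv,z):
    c=eyes.camera_info(cam);R=np.array(c["R"]);t=np.array(c["t"])
    uv=np.atleast_2d(uv).astype(float)
    d=np.c_[(uv[:,0]-c["cx"])/c["fx"],(uv[:,1]-c["cy"])/c["fy"],np.ones(len(uv))]@R
    o=-R.T@t
    return o+d*((z-o[2])/d[:,2])[:,None]
def dial(cam,im,seed,r=60):
    g=cv2.cvtColor(im,cv2.COLOR_RGB2GRAY)
    m=np.zeros_like(g);cv2.circle(m,seed,r,255,-1)
    w=((g>185)&(m>0)).astype(np.uint8)
    cs,_=cv2.findContours(w,cv2.RETR_EXTERNAL,cv2.CHAIN_APPROX_NONE)
    c=max(cs,key=cv2.contourArea);h=cv2.convexHull(c)[:,0]
    P=cast(cam,h,.034)[:,:2]
    (x,y),rad=cv2.minEnclosingCircle(P.astype(np.float32))
    A=np.c_[2*P,np.ones(len(P))];s=np.linalg.lstsq(A,(P**2).sum(1),rcond=None)[0]
    return s[:2],np.sqrt(s[2]+s[:2]@s[:2]),(x,y,rad)
E
python3 - <<'E'
from h import *
for n,seed,r in(("top",(258,213),45),("side",(310,258),45),("top",(379,187),30)):
    im=np.load(f"pics/{n}.npz")["im"];c,rad,mc=dial(n,im,seed,r);print(n,c.round(4),round(rad,4),np.round(mc,4))
    g=cv2.cvtColor(im,cv2.COLOR_RGB2GRAY);v,u=np.mgrid[:400,:640];uv=np.c_[u.ravel(),v.ravel()]
    for z,lo,hi in((.037,.027,.050),(.069,0,.026)):
        P=cast(n,uv,z)[:,:2]-c;rr=np.hypot(*P.T)
        k=(rr>lo)&(rr<hi)&(g.ravel()<(110 if z<.05 else 60))
        Q=P[k];a=np.degrees(np.arctan2(Q[:,1],Q[:,0]))
        if z<.05: print(" ptr",len(Q),[(int(x),int(1000*y)) for x,y in sorted(zip(a,np.hypot(*Q.T)))])
        else:
            w=np.linalg.svd(Q-Q.mean(0),full_matrices=False)[2][0];print(" knob",len(Q),Q.mean(0).round(4),np.degrees(np.arctan2(w[1],w[0])))
im=np.load("pics/top.npz")["im"];im2=np.load("pics/side.npz")["im"]
a=cv2.resize(im[170:260,210:305],None,fx=4,fy=4,interpolation=2);b=cv2.resize(im2[215:305,262:357],None,fx=4,fy=4,interpolation=2)
cv2.imwrite("pics/crop.png",np.hstack([a,b])[:,:,::-1])
E
```

```text
top [0.4477 0.1337] 0.0667 [0.4491 0.134  0.0687]
 ptr 3 [(63, 28), (65, 29), (67, 27)]
 knob 220 [-0.0068 -0.0049] -48.741155079707994
side [0.4453 0.1331] 0.0658 [0.4456 0.133  0.0667]
 ptr 61 [(-102, 27), (-99, 29), (-96, 28), (-96, 31), (-93, 34), (-93, 30), (-92, 27), (-90, 36), (-90, 32), (-89, 29), (-88, 38), (-88, 35), (-87, 31), (-86, 41), (-86, 28), (-86, 37), (-85, 34), (-85, 43), (-84, 40), (-84, 30), (-83, 36), (-82, 27), (-82, 42), (-82, 33), (-81, 39), (-81, 45), (-80, 30), (-80, 36), (-80, 42), (-78, 44), (-78, 38), (-78, 32), (-77, 41), (-77, 35), (-76, 29), (-76, 44), (-75, 37), (-75, 32), (-74, 40), (-74, 34), (-73, 28), (-72, 37), (-71, 40), (-71, 31), (-70, 34), (-69, 36), (-69, 28), (-68, 31), (-67, 33), (-66, 36), (-64, 27), (-64, 30), (-63, 33), (-63, 36), (-60, 27), (-60, 30), (-60, 33), (-56, 33), (-56, 30), (-56, 27), (-13, 27)]
 knob 16 [-0.0078  0.0075] 62.50353850111461
top [ 0.507  -0.1166] 0.0438 [ 0.5071 -0.1177  0.0453]
 ptr 278 [(-176, 48), (-174, 48), (-173, 46), (-171, 48), (-171, 46), (-169, 49), (-168, 47), (-166, 49), (-166, 47), (-164, 49), (-
[... 2261 characters left out ...]
, (60, 45), (62, 47), (63, 49), (64, 46), (65, 48), (67, 47), (68, 49), (70, 46), (71, 48), (72, 46), (73, 48), (75, 47), (76, 49), (78, 47), (79, 49), (81, 46), (81, 48), (83, 46), (83, 48), (86, 48), (101, 49), (101, 47), (103, 49), (104, 47), (106, 48), (108, 48), (109, 46), (111, 49), (112, 47), (114, 48), (116, 49), (117, 47), (119, 48), (121, 49), (123, 47), (125, 49), (126, 47), (128, 48), (130, 46), (130, 49), (131, 48), (133, 49), (135, 48), (137, 49), (138, 48), (140, 49), (140, 47), (142, 48), (144, 47), (145, 49), (147, 47), (148, 49), (150, 48), (153, 47), (154, 49), (156, 48), (158, 47), (159, 49), (160, 47), (161, 49), (163, 48)]
 knob 106 [-0.0082  0.0054] -107.07440932732614
```

View pics/crop.png

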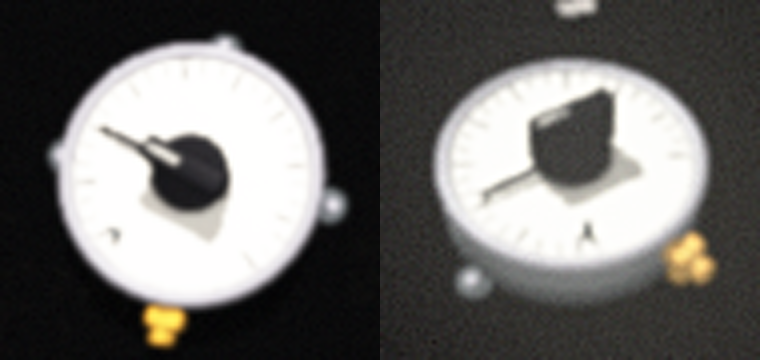

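The crop shows the large gauge's pointer tip at top-view pixel (235.5,202), the stop pin at about (238.8,228.5) and the brass stub at (251,251). The bar lies along the pointer.

```bash
python3 - <<'E'
from h import *
c=np.array([.4468,.1335])
for n,uv,z in(("tip",(235.5,202),.037),("ptrmid",(248,209.5),.037),("pin",(238.75,228.5),.038),("stub",(251.2,251),.017),("mark",(250.5,207.5),.069),("mark",(254,210),.069)):
    p=cast("top",uv,z)[0,:2]-c;print(n,p.round(4),np.hypot(*p).round(4),np.degrees(np.arctan2(p[1],p[0])).round(1))
for n,uv,z in(("tip",(262+485/4,215+198/4),.037),("pin",(262+587/4,215+225/4),.040),("m1",(262+535/4,215+122/4),.069),("m2",(262+568/4,215+110/4),.069)):
    p=cast("side",uv,z)[0,:2]-c;print("side",n,p.round(4),np.hypot(*p).round(4),np.degrees(np.arctan2(p[1],p[0])).round(1))
im=np.load("pics/top.npz");d=im["d"]
from scipy.spatial.transform import Rotation as Ro
s=get_state();q=s["ee_rot"];R=Ro.from_quat(np.r_[q[1:],q[0]]).as_matrix();print(R.round(3),s["position"])
E
```

```text
tip [0.0213 0.045 ] 0.0498 64.7
ptrmid [0.0062 0.0189] 0.0199 71.7
pin [-0.033   0.0359] 0.0488 132.6
stub [-0.077   0.0118] 0.0779 171.3
mark [0.0058 0.0096] 0.0112 58.8
mark [0.0009 0.0025] 0.0027 69.4
side tip [-0.138  -0.0525] 0.1477 -159.2
side pin [-0.1867 -0.0607] 0.1963 -162.0
side m1 [-0.1466 -0.082 ] 0.168 -150.8
side m2 [-0.1572 -0.0979] 0.1852 -148.1
[[ 0.9    0.436 -0.001]
 [ 0.436 -0.9    0.002]
 [ 0.    -0.002 -1.   ]] [ 0.25038435 -0.517151    0.25252508]
```

>>> drive_tool([
  [0.4,-0.4,0,0],
  [1.2,-1.3,0,0],
  [2.1,-2.3,0,0],
  [3.0,-3.3,0,0],
  [3.9,-4.2,0,0],
  [4.8,-5.2,0,0],
  [5.7,-6.2,0,0],
  [6.6,-7.2,0,0],
])

```text
clock: 0.77
position: [0.3204, -0.2808, 0.2531]
ee_rot: [-0.0, 0.975, 0.223, 0.0]
contact_force: [-0.3, -0.2, 0.1]
width: 0.0854
gripper_force: 0.0
```

>>> drive_tool([
  [0.9,-1,0,0],
  [1.8,-2,0,0],
  [2.7,-2.9,0,0],
  [3.6,-3.9,0,0],
  [4.5,-4.9,0,0],
  [5.4,-5.9,0,0],
  [6.3,-6.8,0,0],
  [7.2,-7.8,0,0],
])

```text
clock: 1.43
position: [0.397, -0.0274, 0.2532]
ee_rot: [-0.0, 0.975, 0.224, 0.0]
contact_force: [1.1, 1.3, 0.3]
width: 0.0855
gripper_force: 0.0
```

>>> drive_tool([
  [0.9,-1,0,-1],
  [1.8,-2,0.3,-2],
  [2.7,-2.9,0.8,-3],
  [3.4,-3.7,1.4,-4],
  [4.0,-4.3,2.0,-5],
  [4.4,-4.8,2.6,-6],
  [4.6,-5,3.2,-6.7],
  [4.6,-5,3.6,-6.7],
])

```text
clock: 2.1
position: [0.4453, 0.1349, 0.1618]
ee_rot: [-0.001, 0.837, 0.547, -0.001]
contact_force: [0.1, -0.4, -0.6]
width: 0.0853
gripper_force: 0.0
```

>>> drive_tool([
  [0,0.07,0.4,0],
  [0,0.07,1.0,0],
  [0,0.07,1.6,0],
  [0,0.07,2.2,0],
  [0,0.07,2.8,0],
  [0,0.07,3.3,0],
  [0,0.07,3.6,0],
  [0,0.07,3.75,0],
], grip=60, newtons=20)

```text
clock: 2.77
position: [0.4473, 0.132, 0.0686]
ee_rot: [-0.0, 0.839, 0.545, -0.001]
contact_force: [0.7, 0.6, 0.2]
width: 0.06
gripper_force: 0.0
```

>>> drive_tool([
  [0,0,0,0],
  [0,0,0,0],
  [0,0,0,0],
  [0,0,0,0],
  [0,0,0,0],
  [0,0,0,0],
  [0,0,0,0],
  [0,0,0,0],
], grip=5, newtons=20)

```text
clock: 3.43
position: [0.4461, 0.1329, 0.0701]
ee_rot: [-0.002, 0.839, 0.544, -0.001]
contact_force: [-5.2, 2.9, 5.5]
width: 0.0132
gripper_force: 24.0
```

>>> drive_tool([
  [0,-0.05,-0.08,0],
  [0,-0.05,-0.08,-0.4],
  [0,-0.05,-0.08,-1.1],
  [0,-0.05,-0.08,-1.8],
  [0,-0.05,-0.08,-2.6],
  [0,-0.05,-0.08,-3.3],
  [0,-0.05,-0.08,-4.0],
  [0,-0.05,-0.08,-4.6],
])

```text
clock: 4.1
position: [0.4461, 0.1329, 0.0705]
ee_rot: [-0.001, 0.683, 0.73, -0.001]
contact_force: [0.3, 2.2, -12.0]
width: 0.0135
gripper_force: 22.1
```

>>> drive_tool([
  [0,0,0,-0.6],
  [0,0,0,-1.2],
  [0,0,0,-1.8],
  [0,0,0,-2.4],
  [0,0,0,-3.0],
  [0,0,0,-3.6],
  [0,0,0,-4.1],
  [0,0,0,-4.6],
])

```text
clock: 4.77
position: [0.4461, 0.1329, 0.0705]
ee_rot: [-0.001, 0.49, 0.872, -0.0]
contact_force: [0.2, 1.9, -11.8]
width: 0.0134
gripper_force: 22.1
```

```bash
python3 - <<'E'
from h import *
s=get_state();q=s["ee_rot"];print(s["clock"],s["position"].round(4),np.degrees(2*np.arctan2(q[2],q[1])),s["contact_force"].round(1),s["moment"].round(2),s["width"])
im,_=eyes.get_image("top");im2,_=eyes.get_image("side")
a=cv2.resize(im[170:260,210:305],None,fx=4,fy=4,interpolation=2);b=cv2.resize(im2[215:305,262:357],None,fx=4,fy=4,interpolation=2)
cv2.imwrite("pics/turn.png",np.hstack([a,b])[:,:,::-1])
E
```

```text
4.7667 [0.4461 0.1329 0.0705] 121.34158400675696 [  0.2   1.9 -11.8] [ 0.31 -0.14 -0.04] 0.013403451637429363
```

View pics/turn.png

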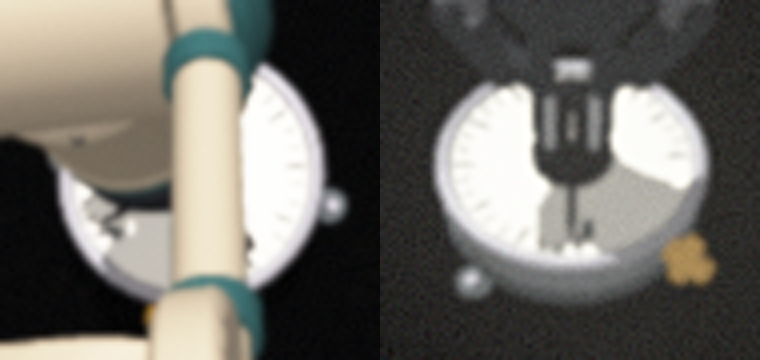

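The pointer, at (570,235) in the right-hand side view, has followed to just short of the stop pin at (587,230). I'll continue gently.

>>> drive_tool([
  [0,0,0.04,-0.2],
  [0,0,0.04,-0.4],
  [0,0,0.04,-0.6],
  [0,0,0.04,-0.8],
  [0,0,0.04,-1.0],
  [0,0,0.04,-1.2],
  [0,0,0.04,-1.4],
  [0,0,0.04,-1.4],
])

```text
clock: 5.53
position: [0.4464, 0.1327, 0.0705]
ee_rot: [-0.001, 0.426, 0.905, -0.0]
contact_force: [-4.0, 2.5, -5.0]
width: 0.0136
gripper_force: 43.1
```

```bash
cat > s.py <<'E'
from h import *
s=get_state();q=s["ee_rot"];print(s["clock"],s["position"].round(4),np.degrees(2*np.arctan2(q[2],q[1])),s["contact_force"].round(1),s["moment"].round(3),s["width"])
E
python3 s.py
```

```text
5.5333 [0.4464 0.1327 0.0705] 129.5591154601626 [-4.   2.5 -5. ] [ 0.425  0.706 -0.899] 0.013611765997263943
```

Moment about z has jumped to −0.9 N m, so it is at the hard stop. I'll release and lift.

>>> drive_tool([
  [0,0,0,0],
  [0,0,0,0],
  [0,0,0,0],
  [0,0,0,0],
  [0,0,0,0],
  [0,0,0,0],
  [0,0,0,0],
  [0,0,0,0],
], grip=60)

```text
clock: 6.2
position: [0.4473, 0.1326, 0.0706]
ee_rot: [0.0, 0.425, 0.905, 0.0]
contact_force: [-0.6, -0.5, 1.3]
width: 0.0597
gripper_force: 0.0
```

>>> drive_tool([
  [0,0,-0.3,0],
  [0,0,-0.8,0],
  [0,0,-1.5,0],
  [0,0,-2.3,0],
  [0,0,-3.2,0],
  [0,0,-4.1,0],
  [0,0,-5.0,0],
  [0,0,-5.8,0],
])

```text
clock: 6.87
position: [0.4472, 0.1327, 0.2176]
ee_rot: [0.001, 0.425, 0.905, 0.0]
contact_force: [0.1, 0.5, -0.1]
width: 0.0599
gripper_force: 0.0
```

>>> drive_tool([
  [0,0,-0.5,0],
  [0,0,-1.0,0],
  [0,0,-1.3,0],
  [0,0,-1.3,0],
  [0,0,-1.3,0],
  [0,0,-1.3,0],
  [0,0,-1.3,0],
  [0,0,-1.3,0],
])

```text
clock: 7.53
position: [0.4467, 0.1326, 0.2472]
ee_rot: [-0.001, 0.426, 0.905, -0.001]
contact_force: [0.7, -0.5, 0.1]
width: 0.0602
gripper_force: 0.0
```

```bash
python3 s.py; python3 - <<'E'
from h import *
im,_=eyes.get_image("top");im2,_=eyes.get_image("side")
a=cv2.resize(im[165:255,340:435],None,fx=4,fy=4,interpolation=2);b=cv2.resize(im2[215:305,262:357],None,fx=4,fy=4,interpolation=2)
cv2.imwrite("pics/end.png",np.hstack([a,b])[:,:,::-1])
E
```

```text
7.5333 [0.4467 0.1326 0.2472] 129.62732163430462 [ 0.7 -0.5  0.1] [-0.074 -0.02  -0.023] 0.060174748692182214
```

View pics/end.png

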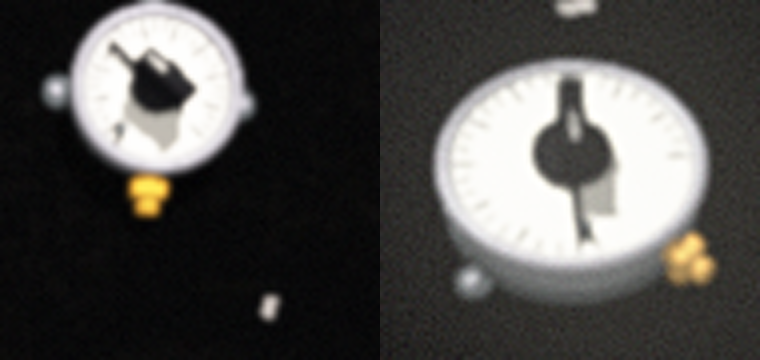

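The large gauge's pointer now rests against the pin at (585,238) in the right crop. The small gauge's pointer, tip at (112,45) in the left crop, is as it was, and the gripper is clear.

```bash
python3 -c "
from rig import order;print(order.sign_off())"
```

```text
the job is handed in; nothing more can be done
None
```

The large gauge's pointer was turned back to its zero stop and released, the small gauge was left untouched, and the job was handed in at about 7.6 s; no verdict was returned.

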